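# Fit the notched blade into the gift-wrap trimmer

### The job

Put the gift-wrap trimmer's blade back: pick up the blade with the notch in its end, and lay it flat in the grey trimmer bed, between the two side rails, with its notch round the single upright pin. Lower it, do not drop it, and let go; leave the plain-ended blade where it lies.

Things in the scene. Friction and masses are not known exactly. Their poses are not given: they have to be found in the camera images.
- notched_blade_grip (a point): Point in the upright black grip on the middle of the blade to fit. The grip is 50 mm along the blade, 14 mm across it, and stands 32 mm up from the blade's upper face; the point is 26 mm above the blade's underside, 11 mm below the grip's top. z up, x along the blade to its notched end. Laid right, the pin stands in the notch at about x = +47 mm, y = 0.
- notched_blade: The blade to fit: flat steel, 130 x 64 x 5 mm, 0.11 to 0.22 kg. One end has an open notch 28 mm wide, 34 mm deep in mid-width (x = +31 to +65 mm) between two round-ended prongs 18 mm wide; the other end is the cutting edge. Origin: centre of its underside, 26 mm below the grip point; axes as there.
- plain_blade_grip (a point): Point in the grip of the blade to leave alone: same size, grip and cutting edge, but its other end is straight, without a notch. The point is 26 mm above its underside, over its middle; z up, x along the blade, away from the cutting edge.
- bed_pin (a point): Trimmer bed, fixed: grey plate 176 x 120 x 14 mm, a steel rail along each long side (5 mm high, 96 mm clear between), one upright steel pin, 8 mm thick, 14 mm high. Point: pin's axis at the plate's top face, 14 mm above the table. z up; x along the bed, from its middle (at x = -47 mm) to the pin end. The laid blade's notched end points to +x.

How it is judged:
By the outcome, as a careful person would: the job done as asked, in the order asked, and still so for the second after the job is handed in, with the robot touching nothing.
It also fails if it takes over 35 s, if anything falls off the work surface, if the arm or the gripper's body presses on something with over 40 N, if the wrist force passes 120 N, or if a joint passes its speed limit or range.

### The arm

A 7-joint arm with a two-finger parallel gripper is mounted at the origin on a cart in front of the work surface, level with it; the furniture and walls round the work are solid. World frame = base frame: x ahead of the robot, y to its left, z up, the work surface at z = 0. Lengths are in m, angles in rad, forces in N, time in s.
With the tool pointing down it reaches from about 0.4 to 0.85 m from the base axis. Payload 10.4 kg.
Tool frame: the origin (TCP) lies between the finger pads; the fingertips stand 11 mm ahead of it and the grasp point (between the pads) lies 8 mm behind it (r.tcp_to_tips is the distance from the TCP to the fingertips, in m); z points along the fingers, y is the line along which they close (so a half turn about z gives the same grasp; the last joint's range is limited). The gripper opens to 87 mm and grips with 3 to 60 N. Pads are 19 mm wide; open, the fingers measure 117 mm over their backs; the gripper's body (75 mm by 190 mm) begins 51 mm behind the grasp point.
Start: joints at [-1.222, 0.332, -0.065, 1.46, 0.022, 1.35, -0.088], TCP at [0.227, 0.582, 0.234] pointing down, gripper open.
Joint ranges: [-2.6, 2.6], [-0.5, 2.12], [-1.47, 1.34], [0.16, 2.42], [-1.27, 4.41], [0.06, 2.06], [-2.6, 2.6]. Speed limits (rad/s): [2.22, 2.22, 2.79, 2.79, 3.14, 3.14, 3.14].

### API

Orientations are given as a unit quaternion [x, y, z, w].
In Python, from bench import r gives the robot as it stands. The module is installed in compiled form; this text tells all that it offers.
- The arm moves only by the shell command python3 -m crank 'ROWS' [FORCE]. ROWS is JSON, a list of rows, each an object of numbers: "claw": the closure, from -1 (fully open) to 1 (shut); "dx", "dy", "dz": the shift along the tool's x, y, z each as a share of 3 cm, from -1 to 1; "ax", "ay", "az": the turn, a rotation vector about the tool's x, y, z each as a share of 6 degrees, from -1 to 1. A call has 1 to 8 rows; each row shifts and turns the commanded pose from where the row before left it, along the tool's axes as they then stand; what a row does not reach is not made up. A row lasts 1/12 s, in which the tool goes at most 41.7 mm and 7.16 degrees, less where a joint would pass 70% of its speed; a pose out of reach is approached as far as the arm can. A call with a number of a shift or a turn outside -1 to 1 is refused whole. A call with a gripper value outside its range is refused whole. The fingers move at their own pace and stop on an object; FORCE is the grip in N (left out, the last holds). Time passes only in rows, so rows that do not move let the fingers close. It gives the time, the measured TCP pose, the force, the opening and the grip force at its end, in the units of the state.
- r.read_state(): the state, without advancing time (a new reading comes with each control period).
- r.camera(name): name is "scene" or "side" or "wrist"; returns a dict with "color" (400x640x3 uint8, red, green, blue), "mtx" (3x3 intrinsics, pixels), "R" (3x3) and "t" (3): a world point X has camera coordinates R X + t; the wrist camera has in their place "hand_eye" (4x4, takes a point from camera to tool coordinates, whose origin is the TCP and whose axes are the flange's). Camera axes: x right, y down, z forward; pixel columns grow to the right and rows downward; lengths in m; the calibration is good to about 2 mm. A picture is of the moment at which its call begins: read the wrist's pose just before it. There is no depth.
- r.close_job(): hands the job in; it is judged then, once.
The state is a dict: "time": time; "joint_positions": joint angles; "joint_vel": joint speeds; "joint_torque": joint torques, N m; "ee_pos": TCP position; "eef_rot": TCP orientation; "ft_force": force on the tool from outside, world axes, zero at the start; "torque": the same for the moment, N m; "width": finger opening in m; "grip_force": force on a finger pad.
Only numpy, scipy, OpenCV 4.12 (cv2) and the standard library are available. Lean on these libraries where they do the work, as an engineer would, in place of code of your own. Each camera call takes 0.05 s, during which the arm holds its last target. There are 200 camera calls.

## Working session

There is one attempt and no reset: what is moved stays moved. The work goes in short steps, Python scripts to look and compute and a shell command to move; the robot and the scene stay as the last step left them, time stands still between calls to the robot, and variables do not carry over. Pictures are saved under pics/ and viewed, at most 10 in all, crops included, and the job is handed in when it is done.

```bash
mkdir -p pics; python3 - <<'E'
from bench import r
import cv2,numpy as np,pickle
s=r.read_state();print(s)
d={}
for n in("scene","side","wrist"):
    c=r.camera(n);d[n]=c;cv2.imwrite(f"pics/{n}0.png",c["color"][...,::-1])
    print(n,{k:np.round(v,3).tolist() for k,v in c.items() if k!="color"})
pickle.dump((s,d),open("c0.pkl","wb"))
E
```

```text
{'time': 0.0, 'joint_positions': array([-1.22157915,  0.33285411, -0.06472207,  1.46090015,  0.02159727,
        1.34995358, -0.08849574]), 'joint_vel': array([-0.00076446, -0.00132131,  0.00150973,  0.00026824, -0.00223966,
       -0.00085468, -0.00176988]), 'joint_torque': array([ 6.75283500e-04, -6.23242235e+01,  2.52321322e-02, -3.89907074e+01,
       -6.12859265e-02,  3.95337353e-02,  1.23772948e-04]), 'ee_pos': array([0.22692504, 0.58194877, 0.23278476]), 'eef_rot': array([ 1.84817555e-01,  9.82772592e-01, -7.02316365e-04, -1.02921085e-04]), 'ft_force': array([ 0.53497616,  0.49827331, -0.07885049]), 'torque': array([ 0.01262409,  0.02551206, -0.02157294]), 'grip_force': 0.0, 'width': 0.08724098890147992}
scene {'mtx': [[438.174, 0.0, 317.081], [0.0, 438.174, 199.923], [0.0, 0.0, 1.0]], 'R': [[0.665, -0.746, 0.021], [-0.519, -0.482, -0.706], [0.537, 0.459, -0.708]], 't': [-0.401, 0.292, 0.947]}
side {'mtx': [[514.222, 0.0, 314.714], [0.0, 514.222, 199.948], [0.0, 0.0, 1.0]], 'R': [[0.892, -0.451, -0.004], [-0.271, -0.53, -0.803], [0.36, 0.718, -0.596]], 't': [-0.514, 0.173, 1.309]}
wrist {'mtx': [[330.463, 0.0, 325.621], [0.0, 330.463, 198.276], [0.0, 0.0, 1.0]], 'hand_eye': [[-0.0, -0.97, -0.243, 0.065], [1.0, -0.0, 0.0, 0.001], [-0.0, -0.243, 0.97, -0.151], [0.0, 0.0, 0.0, 1.0]]}
```

View pics/scene0.png

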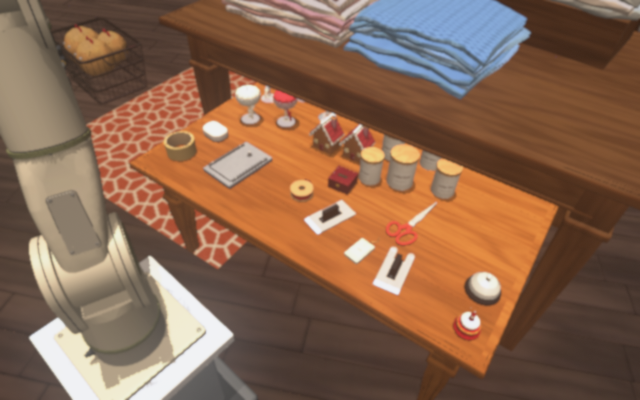

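View pics/side0.png

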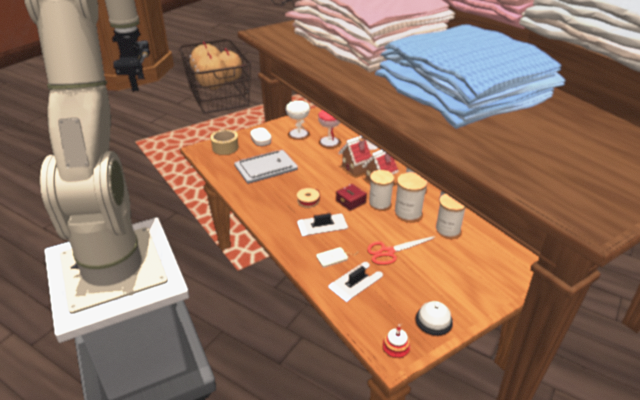

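The bed is at about (238,163) in the scene view and (267,165) in the side view. The two blades are at about (330,216) and (395,268) in the scene view, (322,223) and (356,280) in the side view. I'll enlarge these to see which one has the notch.

```bash
python3 - <<'E'
import cv2,numpy as np,pickle
s,d=pickle.load(open("c0.pkl","rb"))
def crop(n,x,y,w,h): return cv2.resize(d[n]["color"][y:y+h,x:x+w,::-1],(400,300),interpolation=cv2.INTER_CUBIC)
a=np.hstack([crop("scene",300,190,120,110) ,crop("side",290,200,100,105)])
b=np.hstack([crop("scene",195,135,90,60),crop("side",225,140,90,60)])
cv2.imwrite("pics/crop0.png",np.vstack([a,b]))
E
```

```text
(no output)
```

View pics/crop0.png

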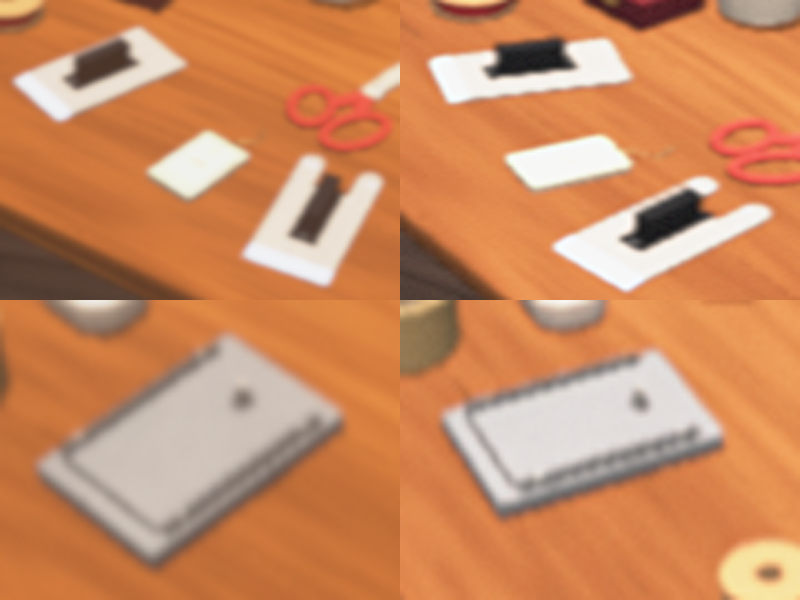

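The notched blade is the nearer one (scene about (395,268), side (356,280)), with its prongs toward upper right. The pin is at about scene (249.5,154.6), side (279,160).

```bash
cat > h.py <<'E'
import cv2,numpy as np
from scipy.spatial.transform import Rotation as Ro
def wristcam(c,s):
    T=np.eye(4);T[:3,:3]=Ro.from_quat(s["eef_rot"]).as_matrix();T[:3,3]=s["ee_pos"]
    W=T@c["hand_eye"]; R=W[:3,:3].T
    return dict(c,R=R,t=-R@W[:3,3])
def plane(c,uv,z):
    uv=np.atleast_2d(np.float64(uv)); o=-c["R"].T@c["t"]
    d=np.c_[uv,np.ones(len(uv))]@np.linalg.inv(c["mtx"]).T@c["R"]
    return (o+d*((z-o[2])/d[:,2])[:,None])[:,:2]
def blob(mask,seed):
    mask=mask.astype(np.uint8)
    n,l,st,ce=cv2.connectedComponentsWithStats(mask)
    i=min(range(1,n),key=lambda i:np.hypot(*(ce[i]-seed))+(1e3 if st[i,4]<40 else 0))
    k=max(cv2.findContours((l==i).astype(np.uint8),cv2.RETR_EXTERNAL,cv2.CHAIN_APPROX_NONE)[0],key=len)
    return k[:,0,:],st[i,4],ce[i]
def rect(P):
    return cv2.minAreaRect(np.float32(P*1000))
E
python3 - <<'E'
import pickle;from h import *
s,d=pickle.load(open("c0.pkl","rb"))
for n,sb,sp,bd,pin in(("scene",(395,268),(330,216),(238,163),(249.5,154.6)),("side",(356,280),(322,223),(267,165),(279,160))):
    c=d[n];hsv=cv2.cvtColor(c["color"],cv2.COLOR_RGB2HSV)
    w=(hsv[...,1]<90)&(hsv[...,2]>110)
    for q,z in((sb,.005),(sp,.005),(bd,.014)):
        k,a,ce=blob(w,q);P=plane(c,k,z);print(n,a,ce.round(1),rect(P))
    print("pin",plane(c,pin,.014+.007))
    k,a,ce=blob((hsv[...,2]<90)&(np.hypot(*(np.indices(hsv.shape[:2])[::-1]-np.array(sb)[:,None,None]))<25),sb);print("grip",a,ce,plane(c,ce,.021))
E
```

```text
scene 950 [392.8 272.5] ((526.4689331054688, -321.894775390625), (134.69277954101562, 66.1354751586914), 14.982320785522461)
scene 723 [328.7 217.7] ((552.7898559570312, -89.49799346923828), (69.58959197998047, 133.96412658691406), 77.28571319580078)
scene 1600 [237.3 164.2] ((523.7214965820312, 252.0482177734375), (180.3217315673828, 126.4587631225586), 0.6483560800552368)
pin [[0.56993342 0.25041676]]
grip 98 [395.19387755 266.56122449] [[ 0.52324715 -0.32471455]]
side 805 [352.9 283.3] ((525.6735229492188, -322.2953796386719), (135.08978271484375, 69.61863708496094), 14.685108184814453)
side 610 [321.5 225.1] ((552.826171875, -90.91893005371094), (72.07640075683594, 134.40390014648438), 76.57621765136719)
side 1261 [265.2 165.8] ((523.81103515625, 250.21673583984375), (180.91815185546875, 138.01629638671875), 0.5954818725585938)
pin [[0.57074797 0.24831554]]
grip 190 [356.48421053 276.22631579] [[ 0.52571611 -0.32508769]]
```

```bash
python3 - <<'E'
import pickle;from h import *
s,d=pickle.load(open("c0.pkl","rb"))
P=[d[n]["mtx"]@np.c_[d[n]["R"],d[n]["t"]] for n in("scene","side")]
a=np.float64([[163,20],[588,222],[249.5,154.6]]).T;b=np.float64([[240,35],[537,262],[279,160]]).T
X=cv2.triangulatePoints(P[0],P[1],a,b);print((X[:3]/X[3]).T.round(3))
E
python3 -m crank '[{"claw":-1,"dx":-1,"az":0.46},{"claw":-1,"dx":-1,"az":0.46},{"claw":-1,"dx":-1,"az":0.46},{"claw":-1,"dx":-1,"az":0.46},{"claw":-1,"dx":-1,"az":0.46},{"claw":-1,"dx":-1,"az":0.46},{"claw":-1,"dx":-1,"az":0.46},{"claw":-1,"dx":-1,"az":0.46}]' 30
```

```text
[[ 0.616  0.666  0.3  ]
 [ 0.753 -0.618  0.217]
 [ 0.573  0.255  0.017]]invalid input at $[0]: expected keys claw, dx, dy, dz, ax, ay, az
```

```bash
python3 - <<'E'
import pickle;from h import *
s,d=pickle.load(open("c0.pkl","rb"))
for z in(.15,.2,.25,.3,.35): print(z,plane(d["scene"],[[163,20],[560,205],[390,125]],z).round(2).tolist(),plane(d["side"],[[240,35],[537,262],[400,150]],z).round(2).tolist())
E
python3 -c "
import cv2,numpy as np
a=cv2.imread('pics/scene0.png')[0:250,150:640];b=cv2.imread('pics/side0.png')[0:290,230:640]
f=lambda i:cv2.resize(i,(600,300))
cv2.imwrite('pics/sh.png',np.vstack([f(a),f(b)]))"
python3 -m crank '[{"claw":-1,"dx":-1,"dy":0,"dz":0,"ax":0,"ay":0,"az":0.46},{"claw":-1,"dx":-1,"dy":0,"dz":0,"ax":0,"ay":0,"az":0.46},{"claw":-1,"dx":-1,"dy":0,"dz":0,"ax":0,"ay":0,"az":0.46},{"claw":-1,"dx":-1,"dy":0,"dz":0,"ax":0,"ay":0,"az":0.46}]' 30
```

```text
0.15 [[0.8, 0.99], [0.85, -0.55], [0.84, -0.07]] [[0.76, 1.09], [0.82, -0.57], [0.83, -0.05]]
0.2 [[0.74, 0.88], [0.78, -0.55], [0.77, -0.1]] [[0.71, 0.94], [0.77, -0.61], [0.77, -0.12]]
0.25 [[0.68, 0.78], [0.72, -0.56], [0.71, -0.14]] [[0.66, 0.8], [0.72, -0.64], [0.72, -0.19]]
0.3 [[0.62, 0.67], [0.66, -0.56], [0.65, -0.18]] [[0.61, 0.66], [0.67, -0.67], [0.67, -0.25]]
0.35 [[0.56, 0.56], [0.59, -0.56], [0.58, -0.21]] [[0.57, 0.52], [0.62, -0.71], [0.62, -0.32]]
time: 0.48
ee_pos: [0.3363, 0.5301, 0.2332]
eef_rot: [0.279, 0.96, -0.0, -0.0]
ft_force: [0.6, 0.2, -0.3]
width: 0.0866
grip_force: 0.0
```

View pics/sh.png

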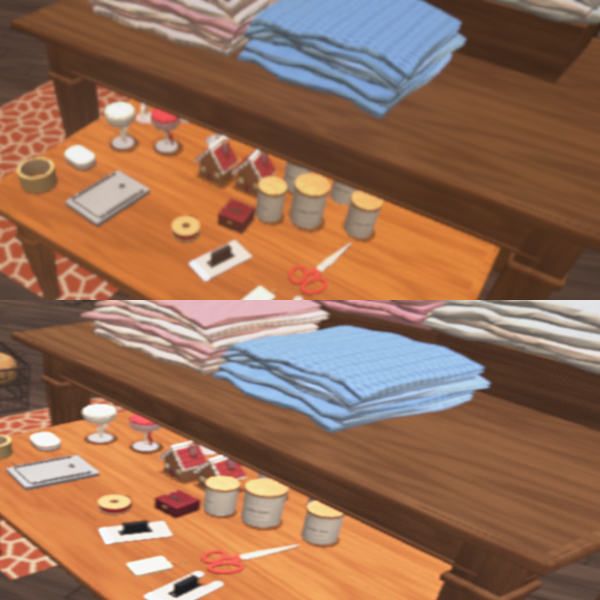

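The shelf's front edge is at about x = 0.62, z = 0.3. I'll keep x below about 0.53 and turn the tool's y to world y, which puts the camera on the robot's side.

```bash
python3 -m crank '[{"claw":-1,"dx":0,"dy":0,"dz":0,"ax":0,"ay":0,"az":-0.9},{"claw":-1,"dx":0,"dy":0,"dz":0,"ax":0,"ay":0,"az":-0.9},{"claw":-1,"dx":0,"dy":0,"dz":0,"ax":0,"ay":0,"az":-0.9},{"claw":-1,"dx":0,"dy":0,"dz":0,"ax":0,"ay":0,"az":-0.9},{"claw":-1,"dx":0,"dy":0,"dz":0,"ax":0,"ay":0,"az":-0.9},{"claw":-1,"dx":0,"dy":0,"dz":0,"ax":0,"ay":0,"az":-0.9},{"claw":-1,"dx":-0.3,"dy":-0.9,"dz":0,"ax":0,"ay":0,"az":0},{"claw":-1,"dx":-0.3,"dy":-0.9,"dz":0,"ax":0,"ay":0,"az":0}]' 30
python3 -m crank '[{"claw":-1,"dx":-0.4,"dy":-1,"dz":0,"ax":0,"ay":0,"az":0},{"claw":-1,"dx":-0.4,"dy":-1,"dz":0,"ax":0,"ay":0,"az":0},{"claw":-1,"dx":-0.4,"dy":-1,"dz":0,"ax":0,"ay":0,"az":0},{"claw":-1,"dx":-0.4,"dy":-1,"dz":0,"ax":0,"ay":0,"az":0},{"claw":-1,"dx":-0.4,"dy":-1,"dz":0,"ax":0,"ay":0,"az":0},{"claw":-1,"dx":-0.4,"dy":-1,"dz":0,"ax":0,"ay":0,"az":0},{"claw":-1,"dx":-0.4,"dy":-0.9,"dz":0,"ax":0,"ay":0,"az":0},{"claw":-1,"dx":0,"dy":0,"dz":0,"ax":0,"ay":0,"az":0}]' 30
python3 - <<'E'
from bench import r
from h import *;import pickle
s=r.read_state();c=wristcam(r.camera("wrist"),s);pickle.dump(c,open("wb.pkl","wb"))
print(s["time"],s["ee_pos"],s["eef_rot"],s["joint_positions"].round(2))
cv2.imwrite("pics/w1.png",c["color"][...,::-1])
E
```

```text
time: 1.15
ee_pos: [0.3523, 0.4771, 0.2327]
eef_rot: [-0.002, 1.0, -0.0, -0.001]
ft_force: [0.9, -0.1, 0.2]
width: 0.087
grip_force: 0.0
time: 1.82
ee_pos: [0.4404, 0.2637, 0.2337]
eef_rot: [0.004, 1.0, -0.001, 0.001]
ft_force: [1.2, -1.2, 0.4]
width: 0.0869
grip_force: 0.0
1.8167 [0.44037054 0.26369859 0.2336703 ] [ 3.53756349e-03  9.99993234e-01 -8.63267961e-04  5.21345666e-04] [-0.73  0.08  0.11  1.76 -0.01  1.3   0.94]
```

View pics/w1.png

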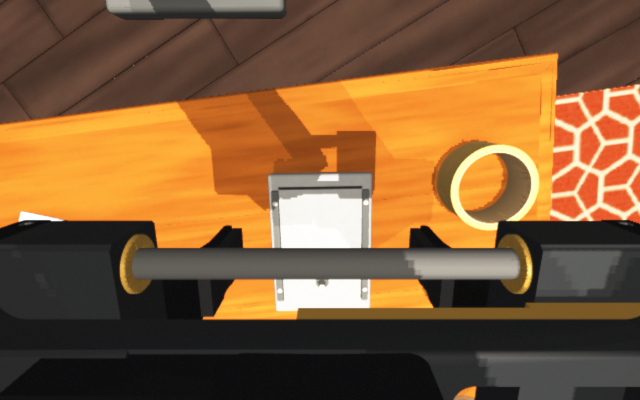

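The wrist picture shows the bed whole: plate columns 270–372, rows 173–310, pin at about (322,283) just beyond the gripper's bar, which crosses the bed at rows 248–280. I'll measure it.

```bash
python3 - <<'E'
import pickle;from h import *
c=pickle.load(open("wb.pkl","rb"))
g=cv2.cvtColor(c["color"],cv2.COLOR_RGB2HSV)
print(g[274:296:2,312:333:2,2])
print(g[215,262:285].tolist()); print(g[215,355:380].tolist())
# outer plate edges left/right by saturation
for v in (190,200,210,225,235,300):
    row=np.where(g[v,250:390,1]<60)[0]+250; print(v,row.min(),row.max(),plane(c,[[row.min()-.5,v],[row.max()+.5,v]],.014).round(4).tolist())
col=g[160:320,300,1]<60; rr=np.where(col)[0]+160; print(rr.min(),rr.max(),plane(c,[[300,rr.min()-.5],[300,rr.max()+.5]],.014))
print(plane(c,[[322,283]],.028),plane(c,[[322,283]],.014))
E
```

```text
[[ 96  96  96  95  96  96  94  96  95  96  96]
 [ 90  90  90  90  89  90  90  91  91  90  91]
 [113 111  94  90  89  86  91  90  99 114 113]
 [252 252 199 161 110 111 151 173 229 252 253]
 [253 253 203 121 109 113 115 174 223 253 253]
 [253 253 224 166 181 183 146 176 241 253 253]
 [253 253 252 211 255 255 253 228 253 253 253]
 [254 253 253 253 255 255 255 253 253 253 253]
 [254 254 253 253 254 254 253 253 253 253 253]
 [253 253 253 253 253 253 253 253 253 253 253]
 [253 253 253 253 253 253 253 253 253 253 253]]
[[16, 204, 251], [16, 205, 251], [16, 203, 251], [16, 204, 251], [16, 204, 251], [16, 204, 250], [16, 204, 250], [14, 171, 243], [15, 45, 236], [20, 13, 238], [19, 21, 206], [21, 21, 170], [22, 23, 164], [22, 23, 164], [21, 22, 164], [23, 20, 167], [21, 23, 155], [23, 24, 169], [21, 11, 242], [19, 8, 248], [23, 8, 248], [23, 8, 248], [23, 8, 248]]
[[21, 7, 250], [20, 6, 250], [20, 6, 250], [21, 7, 250], [21, 7, 250], [23, 8, 249], [21, 14, 235], [20, 23, 168], [21, 24, 168], [23, 25, 173], [22, 22, 171], [22, 22, 173], [22, 22, 175], [21, 21, 192], [22, 12, 241], [18, 14, 237], [12, 81, 220], [14, 178, 242], [15, 203, 247], [15, 203, 247], [15, 204, 247], [15, 204, 247], [15, 203, 247], [15, 204, 246], [15, 203, 246]]
190 269 371 [[0.4583, 0.1982], [0.4591, 0.3167]]
200 270 371 [[0.4702, 0.1988], [0.471, 0.317]]
210 270 370 [[0.4822, 0.1982], [0.483, 0.3161]]
225 271 370 [[0.5006, 0.1985], [0.5014, 0.3166]]
235 272 370 [[0.5132, 0.1991], [0.514, 0.3169]]
300 276 369 [[0.5997, 0.2], [0.6004, 0.3179]]
174 307 [[0.43932091 0.23497918]
 [0.6104462  0.23050629]]
[[0.56894942 0.25885783]] [[0.57654486 0.25860974]]
```

The bed's pin is at about (0.570, 0.255), bed yaw about 0.6°, and the plate sizes agree with what's given. Next, travel to the notched blade.

```bash
python3 -m crank '[{"claw":-1,"dx":0,"dy":-1,"dz":0,"ax":0,"ay":0,"az":0},{"claw":-1,"dx":0,"dy":-1,"dz":0,"ax":0,"ay":0,"az":0},{"claw":-1,"dx":0,"dy":-1,"dz":0,"ax":0,"ay":0,"az":0},{"claw":-1,"dx":0,"dy":-1,"dz":0,"ax":0,"ay":0,"az":0},{"claw":-1,"dx":0,"dy":-1,"dz":0,"ax":0,"ay":0,"az":0},{"claw":-1,"dx":0,"dy":-1,"dz":0,"ax":0,"ay":0,"az":0},{"claw":-1,"dx":0,"dy":-1,"dz":0,"ax":0,"ay":0,"az":0},{"claw":-1,"dx":0,"dy":-1,"dz":0,"ax":0,"ay":0,"az":0}]' 30
python3 -m crank '[{"claw":-1,"dx":0,"dy":-1,"dz":0,"ax":0,"ay":0,"az":0},{"claw":-1,"dx":0,"dy":-1,"dz":0,"ax":0,"ay":0,"az":0},{"claw":-1,"dx":0,"dy":-1,"dz":0,"ax":0,"ay":0,"az":0},{"claw":-1,"dx":0,"dy":-1,"dz":0,"ax":0,"ay":0,"az":0},{"claw":-1,"dx":0,"dy":-1,"dz":0,"ax":0,"ay":0,"az":0},{"claw":-1,"dx":0,"dy":-1,"dz":0,"ax":0,"ay":0,"az":0},{"claw":-1,"dx":0,"dy":-1,"dz":0,"ax":0,"ay":0,"az":0},{"claw":-1,"dx":0,"dy":-1,"dz":0,"ax":0,"ay":0,"az":0}]' 30
python3 -m crank '[{"claw":-1,"dx":-0.2,"dy":-1,"dz":0,"ax":0,"ay":0,"az":0},{"claw":-1,"dx":-0.2,"dy":-1,"dz":0,"ax":0,"ay":0,"az":0},{"claw":-1,"dx":-0.2,"dy":-1,"dz":0,"ax":0,"ay":0,"az":0},{"claw":-1,"dx":-0.2,"dy":-0.5,"dz":0,"ax":0,"ay":0,"az":0},{"claw":-1,"dx":0,"dy":0,"dz":0,"ax":0,"ay":0,"az":-0.8},{"claw":-1,"dx":0,"dy":0,"dz":0,"ax":0,"ay":0,"az":-0.8},{"claw":-1,"dx":0,"dy":0,"dz":0,"ax":0,"ay":0,"az":-0.8},{"claw":-1,"dx":0,"dy":0,"dz":0,"ax":0,"ay":0,"az":0}]' 30
python3 - <<'E'
from bench import r
from h import *;import pickle
s=r.read_state();c=wristcam(r.camera("wrist"),s);pickle.dump(c,open("wn.pkl","wb"))
print(s["time"],s["ee_pos"],s["eef_rot"],s["joint_positions"].round(2))
cv2.imwrite("pics/w2.png",c["color"][...,::-1])
E
```

```text
time: 2.53
ee_pos: [0.4375, 0.0296, 0.2335]
eef_rot: [-0.001, 1.0, 0.0, 0.0]
ft_force: [0.4, 0.2, -0.1]
width: 0.0871
grip_force: 0.0
time: 3.2
ee_pos: [0.4383, -0.2105, 0.2336]
eef_rot: [-0.001, 1.0, 0.0, 0.0]
ft_force: [0.2, 0.6, 0.0]
width: 0.0871
grip_force: 0.0
time: 3.87
ee_pos: [0.4628, -0.3141, 0.2332]
eef_rot: [-0.128, 0.992, 0.0, -0.0]
ft_force: [0.5, 0.4, -0.6]
width: 0.0868
grip_force: 0.0
3.8667 [ 0.46281428 -0.31414944  0.23317426] [-1.28403957e-01  9.91721912e-01  1.87091196e-04 -1.93912526e-04] [-0.1   0.21  0.71  1.67 -0.14  1.31  2.47]
```

View pics/w2.png

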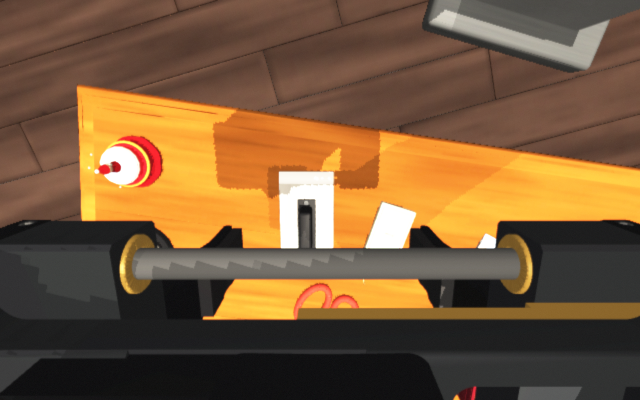

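Blade edges are at columns 279–333, its cutting end at row 172, and the grip's end at (306,202). The tool is already turned about right.

```bash
python3 - <<'E'
import pickle;from h import *
from bench import r
c=pickle.load(open("wn.pkl","rb"));s=r.read_state()
g=cv2.cvtColor(c["color"],cv2.COLOR_RGB2HSV);w=(g[...,1]<90)
M=[]
for v in range(196,246,6):
    x=np.where(w[v,265:350])[0]+265;M.append(plane(c,[[x.min()-.5,v],[x.max()+.5,v]],.005))
M=np.array(M);print(np.linalg.norm(M[:,1]-M[:,0],axis=1).round(4))
mid=M.mean(1);u=mid[-1]-mid[0];yaw=[np.degrees(np.arctan2(*(M[-1,i]-M[0,i])[::-1])) for i in(0,1)];print("yaw",yaw)
a=np.radians(np.mean(yaw));e=np.array([np.cos(a),np.sin(a)])
col=np.where(w[150:240,290])[0]+150;print("end row",col.min())
end=plane(c,[[290,col.min()-.5]],.005)[0]
C=mid.mean(0);C=C+e*((end-C)@e+.065);print("centre",C)
d=g[...,2]<90
for v in(206,215,225,240):
    x=np.where(d[v,290:325])[0]+290;print(v,x.min(),x.max(),plane(c,[[x.mean(),v]],.037))
R=Ro.from_quat(s["eef_rot"]).as_matrix()
print("toolyaw y",np.degrees(np.arctan2(R[1,1],R[0,1])))
for C in(C,np.array([.526,-.322])):print("tool shift mm",(R.T@(np.r_[C,.021]-s["ee_pos"])*1000).round(1))
E
```

```text
[0.065  0.0641 0.0644 0.0647 0.065  0.0653 0.0656 0.0647 0.065 ]
yaw [np.float64(15.085725512424188), np.float64(15.076689444834646)]
end row 171
centre [ 0.52831292 -0.3200494 ]
206 299 310 [[ 0.49834179 -0.32806062]]
215 298 312 [[ 0.50828595 -0.32560739]]
225 299 312 [[ 0.51932813 -0.32219987]]
240 299 313 [[ 0.53611973 -0.31662815]]
toolyaw y 104.45169232060121
tool shift mm [-62.1 -22.1 212.2]
tool shift mm [-59.4 -23.4 212.2]
```

```bash
python3 -m crank '[{"claw":-1,"dx":-0.5,"dy":-0.19,"dz":0.5,"ax":0,"ay":0,"az":-0.1},{"claw":-1,"dx":-0.5,"dy":-0.19,"dz":0.5,"ax":0,"ay":0,"az":0},{"claw":-1,"dx":-0.5,"dy":-0.19,"dz":0.8,"ax":0,"ay":0,"az":0},{"claw":-1,"dx":-0.5,"dy":-0.19,"dz":0.9,"ax":0,"ay":0,"az":0},{"claw":-1,"dx":0,"dy":0,"dz":1,"ax":0,"ay":0,"az":0},{"claw":-1,"dx":0,"dy":0,"dz":1,"ax":0,"ay":0,"az":0},{"claw":-1,"dx":0,"dy":0,"dz":0.8,"ax":0,"ay":0,"az":0},{"claw":-1,"dx":0,"dy":0,"dz":0.5,"ax":0,"ay":0,"az":0}]' 30
python3 -m crank '[{"claw":-1,"dx":0,"dy":0,"dz":0,"ax":0,"ay":0,"az":0},{"claw":-1,"dx":0,"dy":0,"dz":0,"ax":0,"ay":0,"az":0}]' 30
python3 - <<'E'
from bench import r
from h import *
s=r.read_state();R=Ro.from_quat(s["eef_rot"]).as_matrix()
print(np.degrees(np.arctan2(R[1,1],R[0,1])),(R.T@(np.r_[.527,-.321,.021]-s["ee_pos"])*1000).round(1),s["joint_positions"].round(2))
E
```

```text
time: 4.58
ee_pos: [0.5252, -0.32, 0.0503]
eef_rot: [-0.13, 0.992, 0.001, -0.001]
ft_force: [-0.1, 0.1, 0.7]
width: 0.0869
grip_force: 0.0
time: 4.75
ee_pos: [0.526, -0.321, 0.0532]
eef_rot: [-0.13, 0.991, 0.0, -0.001]
ft_force: [0.2, -0.5, 0.3]
width: 0.087
grip_force: 0.0
104.97659253614442 [-1.1 -0.3 32.2] [ 0.02  0.53  0.58  1.7  -0.33  1.02  2.55]
```

```bash
python3 -m crank '[{"claw":-1,"dx":0,"dy":0,"dz":0.4,"ax":0,"ay":0,"az":0},{"claw":-1,"dx":0,"dy":0,"dz":0.4,"ax":0,"ay":0,"az":0},{"claw":-1,"dx":0,"dy":0,"dz":0.27,"ax":0,"ay":0,"az":0},{"claw":-1,"dx":0,"dy":0,"dz":0,"ax":0,"ay":0,"az":0},{"claw":1,"dx":0,"dy":0,"dz":0,"ax":0,"ay":0,"az":0},{"claw":1,"dx":0,"dy":0,"dz":0,"ax":0,"ay":0,"az":0},{"claw":1,"dx":0,"dy":0,"dz":0,"ax":0,"ay":0,"az":0},{"claw":1,"dx":0,"dy":0,"dz":0,"ax":0,"ay":0,"az":0}]' 40
python3 -m crank '[{"claw":1,"dx":0,"dy":0,"dz":0,"ax":0,"ay":0,"az":0},{"claw":1,"dx":0,"dy":0,"dz":0,"ax":0,"ay":0,"az":0},{"claw":1,"dx":0,"dy":0,"dz":0,"ax":0,"ay":0,"az":0},{"claw":1,"dx":0,"dy":0,"dz":0,"ax":0,"ay":0,"az":0},{"claw":1,"dx":0,"dy":0,"dz":0,"ax":0,"ay":0,"az":0},{"claw":1,"dx":0,"dy":0,"dz":0,"ax":0,"ay":0,"az":0}]' 40
```

```text
time: 5.42
ee_pos: [0.5262, -0.3218, 0.0219]
eef_rot: [-0.131, 0.991, -0.0, 0.0]
ft_force: [-0.6, -0.5, 0.3]
width: 0.0678
grip_force: 0.0
time: 5.92
ee_pos: [0.526, -0.3216, 0.0214]
eef_rot: [-0.131, 0.991, 0.0, 0.0]
ft_force: [-0.5, 1.0, 0.5]
width: 0.0282
grip_force: 0.0
```

```bash
python3 -m crank '[{"claw":1,"dx":0,"dy":0,"dz":0,"ax":0,"ay":0,"az":0},{"claw":1,"dx":0,"dy":0,"dz":0,"ax":0,"ay":0,"az":0},{"claw":1,"dx":0,"dy":0,"dz":0,"ax":0,"ay":0,"az":0},{"claw":1,"dx":0,"dy":0,"dz":0,"ax":0,"ay":0,"az":0},{"claw":1,"dx":0,"dy":0,"dz":0,"ax":0,"ay":0,"az":0}]' 40
python3 -m crank '[{"claw":1,"dx":0,"dy":0,"dz":-0.2,"ax":0,"ay":0,"az":0},{"claw":1,"dx":0,"dy":0,"dz":-0.4,"ax":0,"ay":0,"az":0},{"claw":1,"dx":0,"dy":0,"dz":-0.7,"ax":0,"ay":0,"az":0},{"claw":1,"dx":0,"dy":0,"dz":-0.8,"ax":0,"ay":0,"az":0},{"claw":1,"dx":0.3,"dy":0,"dz":-0.8,"ax":0,"ay":0,"az":0.5},{"claw":1,"dx":0.5,"dy":0,"dz":-0.8,"ax":0,"ay":0,"az":0.5},{"claw":1,"dx":0.5,"dy":0,"dz":-0.6,"ax":0,"ay":0,"az":0.5},{"claw":1,"dx":0.5,"dy":0,"dz":-0.3,"ax":0,"ay":0,"az":0.5}]' 40
```

```text
time: 6.33
ee_pos: [0.5259, -0.3216, 0.0214]
eef_rot: [-0.131, 0.991, 0.0, -0.0]
ft_force: [0.3, 0.1, -0.1]
width: 0.014
grip_force: 40.0
time: 7.0
ee_pos: [0.4728, -0.3322, 0.1629]
eef_rot: [-0.025, 1.0, -0.001, 0.002]
ft_force: [-0.0, 0.1, -1.2]
width: 0.0138
grip_force: 40.0
```

Held (width 14 mm, 40 N). Now over to the bed.

```bash
python3 -m crank '[{"claw":1,"dx":0,"dy":0.3,"dz":0,"ax":0,"ay":0,"az":0.38},{"claw":1,"dx":0,"dy":0.6,"dz":0,"ax":0,"ay":0,"az":0},{"claw":1,"dx":0,"dy":0.9,"dz":0,"ax":0,"ay":0,"az":0},{"claw":1,"dx":0,"dy":0.9,"dz":0,"ax":0,"ay":0,"az":0},{"claw":1,"dx":0,"dy":0.9,"dz":0,"ax":0,"ay":0,"az":0},{"claw":1,"dx":0,"dy":0.9,"dz":0,"ax":0,"ay":0,"az":0},{"claw":1,"dx":0,"dy":0.9,"dz":0,"ax":0,"ay":0,"az":0},{"claw":1,"dx":0,"dy":0.9,"dz":0,"ax":0,"ay":0,"az":0}]' 40
python3 -m crank '[{"claw":1,"dx":0,"dy":0.9,"dz":0,"ax":0,"ay":0,"az":0},{"claw":1,"dx":0,"dy":0.9,"dz":0,"ax":0,"ay":0,"az":0},{"claw":1,"dx":0,"dy":0.9,"dz":0,"ax":0,"ay":0,"az":0},{"claw":1,"dx":0,"dy":0.9,"dz":0,"ax":0,"ay":0,"az":0},{"claw":1,"dx":0,"dy":0.9,"dz":0,"ax":0,"ay":0,"az":0},{"claw":1,"dx":0,"dy":0.9,"dz":0,"ax":0,"ay":0,"az":0},{"claw":1,"dx":0,"dy":0.9,"dz":0,"ax":0,"ay":0,"az":0},{"claw":1,"dx":0,"dy":0.9,"dz":0,"ax":0,"ay":0,"az":0}]' 40
python3 -m crank '[{"claw":1,"dx":0,"dy":0.9,"dz":0,"ax":0,"ay":0,"az":0},{"claw":1,"dx":0,"dy":0.9,"dz":0,"ax":0,"ay":0,"az":0},{"claw":1,"dx":-0.2,"dy":0.9,"dz":0,"ax":0,"ay":0,"az":0},{"claw":1,"dx":-0.4,"dy":0.9,"dz":0.3,"ax":0,"ay":0,"az":0},{"claw":1,"dx":-0.5,"dy":0.7,"dz":0.5,"ax":0,"ay":0,"az":0},{"claw":1,"dx":-0.5,"dy":0.4,"dz":0.5,"ax":0,"ay":0,"az":0},{"claw":1,"dx":0,"dy":0,"dz":0,"ax":0,"ay":0,"az":0},{"claw":1,"dx":0,"dy":0,"dz":0,"ax":0,"ay":0,"az":0}]' 40
python3 - <<'E'
from bench import r
from h import *
s=r.read_state();R=Ro.from_quat(s["eef_rot"]).as_matrix()
print(np.degrees(np.arctan2(R[1,1],R[0,1])),s["ee_pos"],(R.T@(np.r_[.523,.2545,.06]-s["ee_pos"])*1000).round(1),s["joint_positions"].round(2))
E
```

```text
time: 7.67
ee_pos: [0.4697, -0.1411, 0.1604]
eef_rot: [-0.006, 1.0, 0.0, 0.001]
ft_force: [0.9, 0.1, -2.2]
width: 0.0133
grip_force: 40.0
time: 8.33
ee_pos: [0.4669, 0.0749, 0.1605]
eef_rot: [-0.006, 1.0, 0.0, 0.001]
ft_force: [1.9, -0.2, -1.5]
width: 0.0139
grip_force: 40.0
time: 9.0
ee_pos: [0.513, 0.2154, 0.1202]
eef_rot: [-0.007, 1.0, -0.001, -0.001]
ft_force: [-0.4, -0.7, -1.2]
width: 0.0138
grip_force: 40.0
90.7929255149013 [0.51298284 0.21542056 0.12020132] [-10.6  39.   60.1] [-0.72  0.28  0.28  1.8  -0.09  1.08  1.17]
```

```bash
python3 -m crank '[{"claw":1,"dx":-0.17,"dy":0.5,"dz":0,"ax":0,"ay":0,"az":0},{"claw":1,"dx":-0.18,"dy":0.5,"dz":0.3,"ax":0,"ay":0,"az":0},{"claw":1,"dx":0,"dy":0.3,"dz":0.5,"ax":0,"ay":0,"az":0},{"claw":1,"dx":0,"dy":0,"dz":0.5,"ax":0,"ay":0,"az":0},{"claw":1,"dx":0,"dy":0,"dz":0.4,"ax":0,"ay":0,"az":0},{"claw":1,"dx":0,"dy":0,"dz":0.2,"ax":0,"ay":0,"az":0},{"claw":1,"dx":0,"dy":0,"dz":0,"ax":0,"ay":0,"az":0},{"claw":1,"dx":0,"dy":0,"dz":0,"ax":0,"ay":0,"az":0}]' 40
python3 - <<'E'
from bench import r
from h import *;import pickle
s=r.read_state();d={n:r.camera(n) for n in("scene","side","wrist")};pickle.dump((s,d),open("c1.pkl","wb"));print(s["ee_pos"])
f=lambda n,x,y,w,h:cv2.resize(d[n]["color"][y:y+h,x:x+w,::-1],(400,300),interpolation=cv2.INTER_CUBIC)
o=np.vstack([np.hstack([f("scene",190,120,100,75),f("side",220,125,100,75)]),np.hstack([f("wrist",200,140,240,180),f("wrist",0,0,640,400)])])
cv2.imwrite("pics/c1.png",o)
E
```

```text
time: 9.67
ee_pos: [0.5234, 0.254, 0.0642]
eef_rot: [-0.006, 1.0, 0.0, 0.0]
ft_force: [0.2, 0.1, -2.7]
width: 0.0137
grip_force: 40.0
[0.52337545 0.25401762 0.06418521]
```

View pics/c1.png

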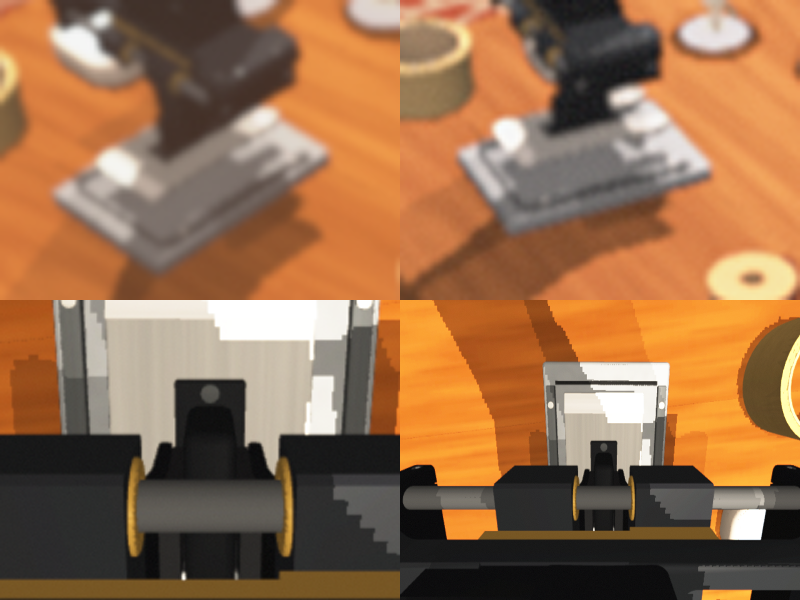

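The wrist crop shows the blade hanging inside the rails, blade edges at crop columns 107 and about 312. The side view shows the prongs at the pin end. I'll measure the sideways offset and the bed's far end in that same wrist picture.

```bash
python3 - <<'E'
import pickle;from h import *
s,d=pickle.load(open("c1.pkl","rb"));c=wristcam(d["wrist"],s);g=cv2.cvtColor(c["color"],cv2.COLOR_RGB2HSV)
for v in(196,):print(v,[(x,*g[v,x,1:].tolist()) for x in list(range(228,270))+list(range(380,432))])
print([(y,*g[y,280,1:].tolist()) for y in range(95,170,1)])
zb=s["ee_pos"][2]-.0214+.005
print("zb",zb,plane(c,[[264,196],[388,196]],zb),plane(c,[[232,196],[427,196]],.014))
E
```

```text
196 [(228, 217, 142), (229, 211, 144), (230, 212, 144), (231, 212, 143), (232, 209, 144), (233, 212, 142), (234, 197, 141), (235, 101, 121), (236, 32, 128), (237, 23, 133), (238, 22, 106), (239, 22, 83), (240, 19, 81), (241, 22, 81), (242, 19, 79), (243, 19, 81), (244, 25, 82), (245, 22, 81), (246, 22, 81), (247, 21, 84), (248, 22, 82), (249, 22, 82), (250, 21, 73), (251, 23, 55), (252, 18, 86), (253, 20, 140), (254, 19, 149), (255, 20, 150), (256, 22, 151), (257, 22, 153), (258, 22, 149), (259, 20, 150), (260, 22, 151), (261, 20, 151), (262, 22, 152), (263, 22, 151), (264, 23, 155), (265, 37, 173), (266, 37, 192), (267, 39, 197), (268, 39, 196), (269, 38, 197), (380, 39, 201), (381, 40, 200), (382, 41, 199), (383, 39, 198), (384, 38, 199), (385, 40, 197), (386, 36, 193), (387, 12, 240), (388, 9, 245), (389, 8, 245), (390, 9, 245), (391, 10, 245), (392, 10, 245), (393, 10, 245), (394, 10, 245), (395, 9, 244), (396, 10, 245), (397, 9, 245), (398, 10, 243), (399, 23, 185), (400, 22, 151), (401, 22, 150), (402, 21, 149), (403, 22, 150), (404, 22, 149), (405, 23, 145), (406, 22, 83), (40
[... 1009 characters left out ...]
134, 20, 242), (135, 20, 242), (136, 20, 242), (137, 20, 243), (138, 19, 244), (139, 18, 244), (140, 18, 244), (141, 18, 243), (142, 19, 243), (143, 20, 243), (144, 20, 243), (145, 21, 242), (146, 22, 241), (147, 22, 240), (148, 22, 241), (149, 21, 241), (150, 25, 236), (151, 37, 212), (152, 39, 196), (153, 40, 193), (154, 39, 195), (155, 39, 194), (156, 39, 194), (157, 39, 194), (158, 38, 194), (159, 38, 193), (160, 38, 194), (161, 38, 193), (162, 38, 194), (163, 38, 193), (164, 38, 193), (165, 38, 193), (166, 37, 193), (167, 38, 194), (168, 38, 193), (169, 38, 194)]
zb 0.047785210357494244 [[0.49963003 0.22229259]
 [0.49883318 0.28701377]] [[0.50817929 0.19584622]
 [0.50667358 0.31814174]]
```

```bash
python3 - <<'E'
import pickle;from h import *
s,d=pickle.load(open("c1.pkl","rb"));c=wristcam(d["wrist"],s);g=cv2.cvtColor(c["color"],cv2.COLOR_RGB2HSV)
row=np.where(g[60:130,280,1]<70)[0].min()+60
e=plane(c,[[280,row-.5]],.014);b=plane(c,[[280,123]],.048);print(row,"bed end",e,"pin x",e[0,0]+.135,"blade end",b,"want",e[0,0]+.135-.047-.065)
E
```

```text
83 bed end [[0.44032183 0.22738086]] pin x 0.5753218337221355 blade end [[0.46234829 0.23146132]] want 0.4633218337221355
```

The blade is within 1 mm lengthways and 2 mm sideways. Lowering it gently.

```bash
python3 -m crank '[{"claw":1,"dx":0,"dy":0.06,"dz":0.2,"ax":0,"ay":0,"az":0},{"claw":1,"dx":0,"dy":0,"dz":0.2,"ax":0,"ay":0,"az":0},{"claw":1,"dx":0,"dy":0,"dz":0.2,"ax":0,"ay":0,"az":0},{"claw":1,"dx":0,"dy":0,"dz":0.15,"ax":0,"ay":0,"az":0},{"claw":1,"dx":0,"dy":0,"dz":0.1,"ax":0,"ay":0,"az":0},{"claw":1,"dx":0,"dy":0,"dz":0,"ax":0,"ay":0,"az":0},{"claw":1,"dx":0,"dy":0,"dz":0,"ax":0,"ay":0,"az":0}]' 40
```

```text
time: 10.4
ee_pos: [0.523, 0.2564, 0.0377]
eef_rot: [-0.007, 1.0, -0.0, -0.0]
ft_force: [-0.5, -0.3, -2.3]
width: 0.0137
grip_force: 40.0
```

```bash
python3 -m crank '[{"claw":1,"dx":0,"dy":0,"dz":0.05,"ax":0,"ay":0,"az":0},{"claw":1,"dx":0,"dy":0,"dz":0,"ax":0,"ay":0,"az":0},{"claw":1,"dx":0,"dy":0,"dz":0,"ax":0,"ay":0,"az":0}]' 40
```

```text
time: 10.65
ee_pos: [0.5231, 0.2566, 0.0366]
eef_rot: [-0.007, 1.0, 0.0, 0.0]
ft_force: [-0.7, 0.3, -1.3]
width: 0.0133
grip_force: 40.0
```

```bash
python3 -m crank '[{"claw":1,"dx":0,"dy":0,"dz":0.04,"ax":0,"ay":0,"az":0},{"claw":1,"dx":0,"dy":0,"dz":0,"ax":0,"ay":0,"az":0},{"claw":1,"dx":0,"dy":0,"dz":0,"ax":0,"ay":0,"az":0}]' 40; python3 - <<'E'
from bench import r
from h import *
d=r.camera("side")["color"];e=r.camera("scene")["color"]
f=lambda d,x,y,w,h:cv2.resize(d[y:y+h,x:x+w,::-1],(400,300),interpolation=cv2.INTER_CUBIC)
cv2.imwrite("pics/c2.png",np.hstack([f(e,190,120,100,75),f(d,220,125,100,75)]))
E
```

```text
time: 10.9
ee_pos: [0.5231, 0.2566, 0.0354]
eef_rot: [-0.007, 1.0, 0.0, 0.0]
ft_force: [-0.0, 1.4, -1.4]
width: 0.0135
grip_force: 40.0
```

View pics/c2.png

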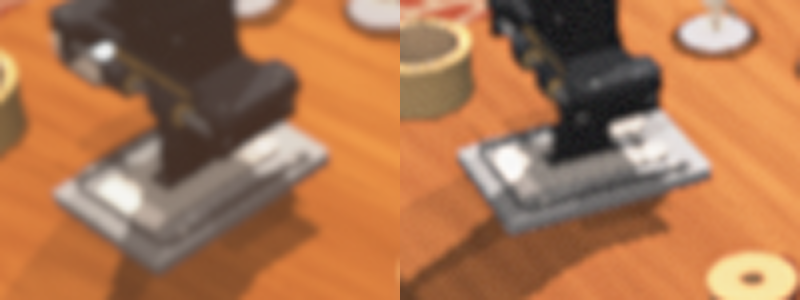

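In the side view the blade is down between the rails with the pin between its prongs at about crop (650,150). The force still shows most of the weight on the gripper, so I'll keep lowering in small steps.

```bash
for i in 1; do python3 -m crank '[{"claw":1,"dx":0,"dy":0,"dz":0.04,"ax":0,"ay":0,"az":0},{"claw":1,"dx":0,"dy":0,"dz":0,"ax":0,"ay":0,"az":0},{"claw":1,"dx":0,"dy":0,"dz":0,"ax":0,"ay":0,"az":0}]' 40;done
```

```text
time: 11.25
ee_pos: [0.5232, 0.2566, 0.0353]
eef_rot: [-0.007, 1.0, 0.0, 0.0]
ft_force: [-5.5, -4.0, 12.8]
width: 0.0138
grip_force: 40.0
```

Seated, with 13 N contact. Easing off and releasing.

```bash
python3 -m crank '[{"claw":1,"dx":0,"dy":0,"dz":-0.03,"ax":0,"ay":0,"az":0},{"claw":1,"dx":0,"dy":0,"dz":0,"ax":0,"ay":0,"az":0},{"claw":0.3,"dx":0,"dy":0,"dz":0,"ax":0,"ay":0,"az":0},{"claw":0.3,"dx":0,"dy":0,"dz":0,"ax":0,"ay":0,"az":0},{"claw":0.3,"dx":0,"dy":0,"dz":0,"ax":0,"ay":0,"az":0},{"claw":0.3,"dx":0,"dy":0,"dz":0,"ax":0,"ay":0,"az":0},{"claw":0.3,"dx":0,"dy":0,"dz":0,"ax":0,"ay":0,"az":0},{"claw":0.3,"dx":0,"dy":0,"dz":0,"ax":0,"ay":0,"az":0}]' 40
```

```text
time: 11.92
ee_pos: [0.523, 0.2565, 0.0349]
eef_rot: [-0.007, 1.0, 0.0, -0.0]
ft_force: [-0.1, -0.2, 0.3]
width: 0.0299
grip_force: 0.0
```

Released at width 30 mm. Now rise straight up, then draw back toward the robot and look.

```bash
python3 -m crank '[{"claw":0.3,"dx":0,"dy":0,"dz":-0.2,"ax":0,"ay":0,"az":0},{"claw":0.3,"dx":0,"dy":0,"dz":-0.4,"ax":0,"ay":0,"az":0},{"claw":0.3,"dx":0,"dy":0,"dz":-0.7,"ax":0,"ay":0,"az":0},{"claw":0.3,"dx":0,"dy":0,"dz":-0.9,"ax":0,"ay":0,"az":0},{"claw":0.3,"dx":0.4,"dy":0,"dz":-0.9,"ax":0,"ay":0,"az":0},{"claw":0.3,"dx":0.8,"dy":0,"dz":-0.9,"ax":0,"ay":0,"az":0},{"claw":0.3,"dx":0.8,"dy":0,"dz":-0.9,"ax":0,"ay":0,"az":0},{"claw":0.3,"dx":0.8,"dy":0,"dz":-0.9,"ax":0,"ay":0,"az":0}]' 40
python3 -m crank '[{"claw":0.3,"dx":0,"dy":0.8,"dz":-0.5,"ax":0,"ay":0,"az":0},{"claw":0.3,"dx":0,"dy":0.9,"dz":0,"ax":0,"ay":0,"az":0},{"claw":0.3,"dx":0,"dy":0.9,"dz":0,"ax":0,"ay":0,"az":0},{"claw":0.3,"dx":0,"dy":0.9,"dz":0,"ax":0,"ay":0,"az":0},{"claw":0.3,"dx":0,"dy":0.5,"dz":0,"ax":0,"ay":0,"az":0},{"claw":0.3,"dx":0,"dy":0,"dz":0,"ax":0,"ay":0,"az":0},{"claw":0.3,"dx":0,"dy":0,"dz":0,"ax":0,"ay":0,"az":0}]' 40
python3 - <<'E'
from bench import r
from h import *
d=r.camera("side")["color"];e=r.camera("scene")["color"]
f=lambda d,x,y,w,h:cv2.resize(d[y:y+h,x:x+w,::-1],(400,300),interpolation=cv2.INTER_CUBIC)
cv2.imwrite("pics/c3.png",np.vstack([np.hstack([f(e,190,120,100,75),f(d,220,125,100,75)]),np.hstack([f(e,0,0,640,400),f(r.camera("wrist")["color"],0,0,640,400)])]))
E
```

```text
time: 12.58
ee_pos: [0.4382, 0.2549, 0.2113]
eef_rot: [-0.006, 1.0, 0.0, 0.001]
ft_force: [-0.5, 0.5, 0.2]
width: 0.0305
grip_force: 0.0
time: 13.17
ee_pos: [0.4373, 0.3757, 0.2247]
eef_rot: [-0.007, 1.0, 0.0, 0.0]
ft_force: [0.3, -0.8, -0.4]
width: 0.0306
grip_force: 0.0
```

View pics/c3.png

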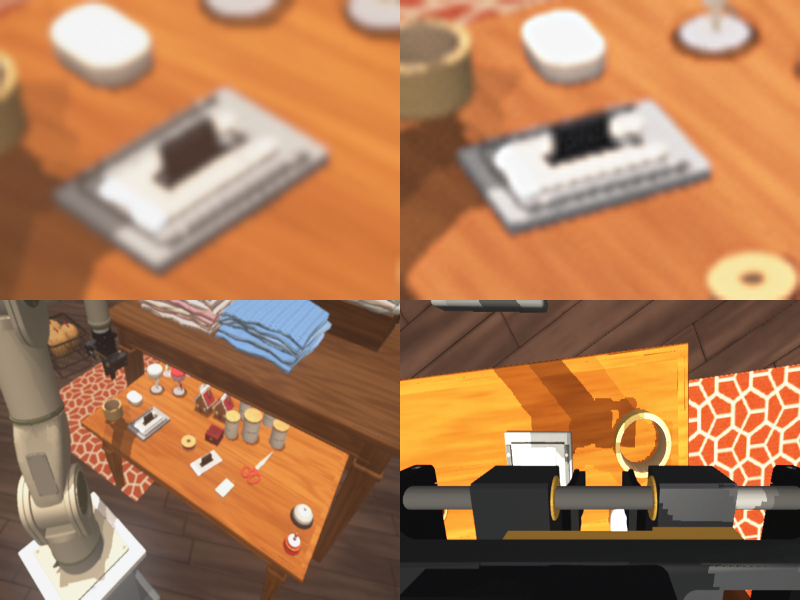

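The blade lies flat between the rails with the pin in its notch (scene crop (235,135), side crop (632,140)). The plain blade hasn't moved and the arm is clear.

```bash
python3 -c "
from bench import r
print(r.close_job())"
```

```text
the job is handed in; nothing more can be done
None
```

The notched blade lies flat in the trimmer bed between the rails with its notch round the pin, the plain blade is where it was, and the job was handed in about 13 s in with the arm clear.

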